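Refit the slicer's thickness dial and set it to closed

TASK

The slicer's black thickness dial has been washed and stands in the steel tray. Fit it fully home on the slicer's keyed spindle, pressing only lightly (5 to 10 N is plenty; forcing it damages the key) and turning it until it drops over the key down onto the deck, then turn the fitted dial clockwise until its white pointer is at the red closed mark and let go. Leave everything else where it is.

Things in the scene. Friction and masses are not known exactly. Their poses are not given: they have to be found in the camera images.
- dial: black eight-sided thickness dial, 40 mm across flats, 40 mm high, 0.09 kg, standing upright in the tray. Origin at the centre of its underside, z up; its flats look along its own +x and every 45 deg from it. From below: a bore 13.6 mm across, 32 mm deep, and beside it towards +x a keyway 7.2 mm wide, reaching 13.8 mm from the axis, as deep as the bore
- dial_top (a point): centre of the dial's top, 40 mm above its underside; axes as the dial's. The white pointer line runs from here along the dial's +x to the edge and down that side. The keyway lies below the pointer
- slicer: aluminium meat slicer, fixed. Origin on the table straight below the spindle axis, z up; its own -x leads from the spindle axis to the red closed mark, its +y to the motor housing (to 0.26 m high) and blade (to 0.39 m) that begin 0.22 m from the spindle. Its deck is 90 mm high, with a flat round grey boss 80 mm across, top at 100 mm, round the spindle
- seat (a point): point on the spindle axis on top of the boss, 100 mm above the table; the dial's underside rests here when home. One brass key, 5 mm wide, stands on one side of the spindle, reaching 12 mm from the axis and 16 mm above this point: a dial whose keyway is not over the key stops with its underside 16 mm up, and drops when they agree within about 0.1 rad
- spindle_tip (a point): top of the round steel spindle, 30 mm above the boss: 12 mm thick, its top 3 mm tapered to 7 mm. It turns about z with about 0.08 N m of friction and stays where left; its key can go from 17 deg clockwise of the mark to 120 deg anticlockwise. Its angle is not measured: at the start the key points somewhere from 28 to 85 deg anticlockwise of the mark, seen from above
- closed_mark (a point): the red closed mark on the boss, 32 mm from the spindle axis, towards the slicer's -x; the pointer of the seated dial must end towards it
- tray: steel tray, fixed, 230 mm (x) by 160 mm (y), walls 14 mm high, 4 mm thick, floor 4 mm thick; origin at the centre of its underside. The dial and the red knob stand in its two halves, 50 to 60 mm to +x and -x of its centre, either way round
- lock_knob: red round lock knob, 30 mm across, 28 mm high, standing in the tray beside the dial: not the part to fit; origin at the centre of its underside
- bowl: yellow bowl, 150 mm across, 70 mm high; origin at the centre of its underside
- brush: blue cleaning brush lying on the table; origin at the middle of its underside
- tub: cardboard tub, 98 mm across, 66 mm high; origin at the centre of its underside
Things that resemble listed ones, but are neither listed nor needed, are in the scene too. Leave any purple or yellow look-alike of the dial alone.

How it is judged:
By the outcome, as a careful person would: the job done as asked, in the order asked, and still so for the second after the job is handed in, with the robot touching nothing.
It also fails if it takes over 64 s, if anything falls off the work surface, if the arm or the gripper's body presses on something with over 40 N, if the wrist force passes 120 N, or if a joint passes its speed limit or range.

ROBOT

A 6-joint arm with a two-finger parallel gripper is mounted at the origin on the work surface. World frame = base frame: x ahead of the robot, y to its left, z up, the work surface at z = 0. Lengths are in m, angles in rad, forces in N, time in s.
With the tool pointing down it reaches from about 0.25 to 0.775 m from the base axis. Payload 4 kg.
Tool frame: the origin (TCP) lies between the finger pads; the fingertips stand 14 mm ahead of it and the grasp point (between the pads) lies 5 mm behind it (robot.tips_ahead is the distance from the TCP to the fingertips, in m); z points along the fingers, y is the direction in which the jaws open and shut (so a half turn about z gives the same grasp; the last joint's range is limited). The gripper opens to 94 mm and grips with 3 to 60 N. Pads are 16 mm wide; open, the fingers measure 119 mm over their backs; the gripper's body (75 mm by 177 mm) begins 78 mm behind the grasp point.
Start: joints at [-1.226, 0.087, 1.371, -0, 1.684, -0.103], TCP at [0.238, -0.496, 0.189] pointing down, gripper open.
Joint ranges: [-3.1, 3.1], [-0.76, 2.03], [0.27, 2.55], [-1.08, 4.22], [0.17, 2.65], [-2.57, 2.57]. Speed limits (rad/s): [2.79, 2.79, 3.14, 3.14, 3.14, 3.14].

INTERFACE

Orientations are given as [roll, pitch, yaw] about the fixed x, y, z axes, in that order (R = Rz(yaw) Ry(pitch) Rx(roll)).
In Python, from bench import robot, optics, job gives the robot as it stands.
- The arm moves only by the tool apply_moves, never from a script. Its argument "moves" is a list of rows, each a list of 3 entries, a list of its own where there are three numbers: the shift along the tool's x, y, z in cm, then the turn, a rotation vector about the tool's x, y, z in rad, then the opening, from 0 (shut) to 1 (fully open). In form: [[[tx, ty, tz], [rx, ry, rz], grip], ...]. A call has exactly 10 rows; each row is the pose to reach, as a shift and turn from the pose commanded when the call began, along the tool's axes at that moment; what a row does not reach only later rows make up. A row lasts 1/12 s, in which the tool goes at most 41.7 mm and 7.16 degrees, less where a joint would pass 70% of its speed; a pose out of reach is approached as far as the arm can. A call with a gripper value outside its range is refused whole. The fingers move at their own pace and stop on an object; the grip force is fixed at half the most. Time passes only in rows, so rows that repeat a pose let the fingers close, or fill a call up. It gives the time, the measured TCP pose, the force and the opening at its end, in the units of the state.
- robot.get_obs(): the state, without advancing time (a new reading comes with each control period).
- optics.snapshot(name): name is "scene" or "top"; returns the picture (420x560x3 uint8, red, green, blue); there is no depth.
- optics.get_calibration(name): a dict with "fx", "fy", "cx", "cy" (pixels), "k1" (the pictures are not rectified: a ray, as slopes to the right and down, at radius r is drawn at 1 + k1 r^2 times it, then the intrinsics apply), "rvec" (rotation vector, rad) and "tvec" (3), from world to camera coordinates, as OpenCV has them. Camera axes: x right, y down, z forward; pixel columns grow to the right and rows downward; lengths in m; the calibration is good to about 2 mm. A picture is of the moment at which its call begins. get_calibration takes no time and is no camera call.
- job.close_job(): hands the job in, once; it reports no verdict.
The state is a dict: "time": time; "joint_positions": joint angles; "qvel": joint speeds; "joint_torque": joint torques, N m; "tool_pos": TCP position; "ee_rot": TCP orientation; "wrist_force": force on the tool from outside, world axes, zero at the start; "wrist_torque": the same for the moment, N m; "width": finger opening in m.
Only numpy, scipy, OpenCV 4.12 (cv2) and the standard library are available. Lean on these libraries where they do the work, as an engineer would, in place of code of your own. Each camera call takes 0.05 s, during which the arm holds its last target.

## Working session

There is one attempt and no reset: what is moved stays moved. The work goes in short steps, Python scripts to look and compute and a tool call to move; the robot and the scene stay as the last step left them, time stands still between calls to the robot, and variables do not carry over. Pictures are saved under pics/ and viewed, and the job is handed in when it is done.

Besides the shell and the picture viewer there is one more tool, called as name([rows], argument=value, ...), one row to a line, values as JSON. apply_moves: Moves the arm, as the interface text tells. Its arguments: {"type":"object","properties":{"moves":{"type":"array"}},"required":["moves"]}

```bash
ls; mkdir -p pics; cat > h.py <<'E'
import numpy as np, cv2
from bench import robot, optics, job
def cal(n):
    c=optics.get_calibration(n);R=cv2.Rodrigues(np.array(c['rvec'],float))[0];t=np.array(c['tvec'],float).ravel();return c,R,t
def ray(n,u,v):
    c,R,t=cal(n)
    x=(u-c['cx'])/c['fx'];y=(v-c['cy'])/c['fy']
    a,b=x,y
    for _ in range(30):
        s=1+c['k1']*(a*a+b*b);a,b=x/s,y/s
    return -R.T@t, R.T@np.array([a,b,1.])
def onz(n,u,v,z):
    o,d=ray(n,u,v);return o+d*(z-o[2])/d[2]
def proj(n,p):
    c,R,t=cal(n);q=R@np.array(p,float)+t;a,b=q[:2]/q[2];s=1+c['k1']*(a*a+b*b)
    return np.array([c['fx']*a*s+c['cx'],c['fy']*b*s+c['cy']])
def snap(n,f):
    im=optics.snapshot(n);cv2.imwrite(f'pics/{f}.png',im[...,::-1]);return im
E
python3 - <<'E'
from h import *
snap('scene','s0');snap('top','t0')
for n in('scene','top'):print(optics.get_calibration(n),-cal(n)[1].T@cal(n)[2])
print(robot.get_obs())
E
```

```text
pics
{'fx': 380.52015738953105, 'fy': 380.52015738953105, 'cx': 280.7931551496997, 'cy': 207.01223436239766, 'k1': 0.025553668871600037, 'rvec': array([ 1.03999791,  2.57689407, -0.83204341]), 'tvec': array([ 0.51074425, -0.13847921,  1.00917818])} [0.86247517 0.14591709 0.73028868]
{'fx': 435.88830429228375, 'fy': 435.88830429228375, 'cx': 274.7562111397705, 'cy': 205.57545317611402, 'k1': -0.05972632718784853, 'rvec': array([ 2.13669148, -2.2011367 ,  0.08080433]), 'tvec': array([-0.14287788,  0.56990044,  1.0994019 ])} [ 0.46557745 -0.17432516  1.14312445]
{'time': 0.1, 'joint_positions': array([-1.22605033e+00,  8.78670755e-02,  1.37208492e+00, -2.06398454e-05,
        1.68360548e+00, -1.03080643e-01]), 'qvel': array([-0.00060858, -0.00227612, -0.00295808, -0.00032122, -0.00207565,
        0.00089741]), 'joint_torque': array([ 2.44826006e-03, -3.41252875e+01, -3.03301656e+01,  7.20739178e-02,
        3.04324622e-02, -8.98909389e-05]), 'tool_pos': array([ 0.23797432, -0.49526845,  0.18823816]), 'ee_rot': array([-3.13963616e+00, -1.81771453e-04,  4.47824158e-01]), 'wrist_force': array([0.49108026, 0.40172109, 0.02519737]), 'wrist_torque': array([-0.03157235,  0.00471322,  0.0092386 ]), 'width': 0.09399269775963999}
```

View pics/s0.png

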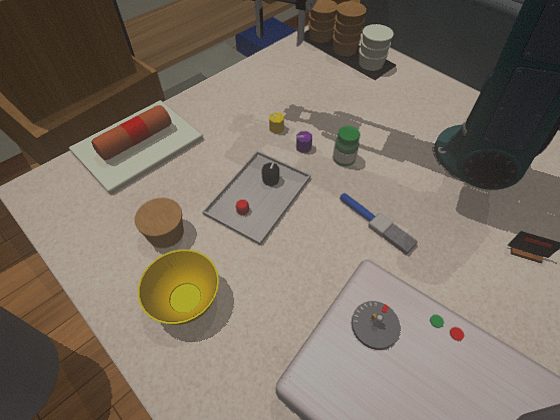

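View pics/t0.png

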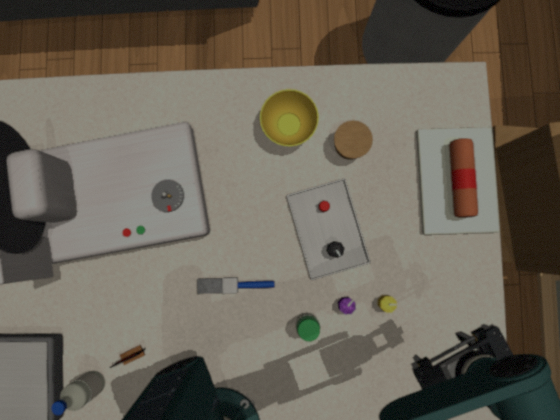

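The scene view shows the black dial at about (271,173) in the tray, with the red knob at (242,207). The purple (304,141) and yellow (277,122) look-alikes stand outside the tray. In the top view, the dial is at (335,249) and the boss at (168,196). The black one in the tray fits the description, so I'll confirm it in an enlarged crop.

```bash
python3 - <<'E'
import cv2,numpy as np
s=cv2.imread('pics/s0.png');t=cv2.imread('pics/t0.png')
f=lambda im,u,v,r:cv2.resize(im[v-r:v+r,u-r:u+r],(390,290 if 0 else 390),interpolation=cv2.INTER_CUBIC)
a=np.hstack([f(s,271,175,26),f(t,335,248,20)])
b=np.hstack([f(s,377,323,30),f(t,168,196,20)])
cv2.imwrite('pics/c0.png',a);cv2.imwrite('pics/c1.png',b)
E
```

```text
(no output)
```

View pics/c0.png

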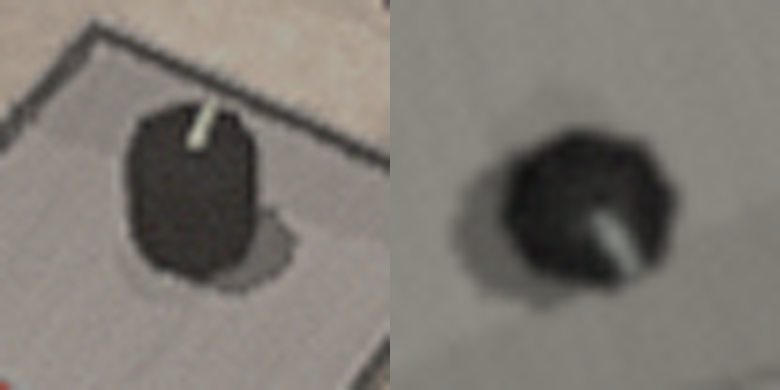

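View pics/c1.png

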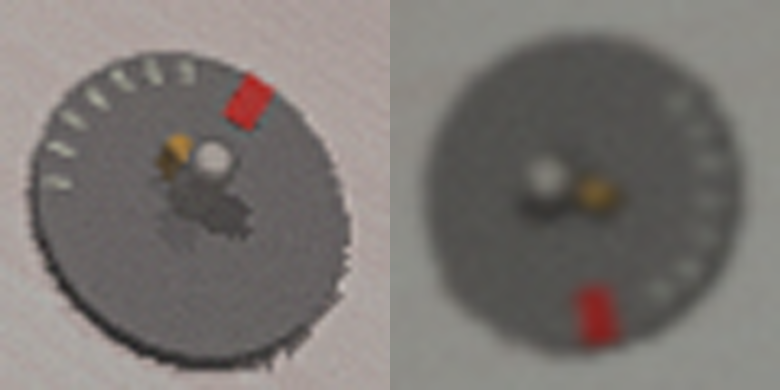

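The crops confirm the black eight-sided dial with the white pointer line. On the boss, the red mark and the brass key can both be seen. Next I'll measure them.

```bash
cat > meas.py <<'E'
from h import *
def blob(im,mask,u,v,r,thr=None):
    m=np.zeros_like(mask);m[v-r:v+r,u-r:u+r]=mask[v-r:v+r,u-r:u+r]
    n,l,st,ce=cv2.connectedComponentsWithStats(m.astype(np.uint8))
    k=1+np.argmax(st[1:,4]);return l==k,ce[k],st[k,4]
E
python3 - <<'E'
from meas import *
ims={n:cv2.imread(f'pics/{f}.png')[...,::-1].astype(int) for n,f in(('scene','s0'),('top','t0'))}
D={'scene':(271,175,26,377,323,30),'top':(335,248,20,168,196,20)}
for n,im in ims.items():
    du,dv,dr,bu,bv,br=D[n]
    r,g,b=im[...,0],im[...,1],im[...,2]
    red=(r>g+60)&(r>b+60)
    m,c,a=blob(im,red,bu,bv,br); mk=onz(n,*c,.1); print(n,'mark',c,a,mk)
    brass=(r>b+30)&(abs(r-g)<75)&(r>g+8)&~red
    m,c,a=blob(im,brass,bu,bv,18); print(' key',c,a,onz(n,*c,.116))
    grey=im.sum(2)
    loc=grey<390 if n=='scene' else grey<370
    m,c,a=blob(im,loc|red|brass,bu,bv,br+3)
    cnt=max(cv2.findContours(m.astype(np.uint8),0,1)[0],key=cv2.contourArea)[:,0]
    P=np.array([onz(n,*p,.1)[:2] for p in cnt]);
    (cc,rr)=cv2.minEnclosingCircle(P.astype(np.float32)); print(' boss',c,a,cc,rr, cv2.fitEllipse(P.astype(np.float32)))
    # spindle tip
    br_=(grey>420); m,c,a=blob(im,br_,bu,bv,10); print(' tip',c,a,onz(n,*c,.13))
    # dial
    dark=grey<200 if n=='scene' else grey<190
    m,c,a=blob(im,dark,du,dv,dr); print(' dial dark',c,a,onz(n,*c,.044))
    sub=grey.copy();
    hull=cv2.convexHull(max(cv2.findContours(m.astype(np.uint8),0,1)[0],key=cv2.contourArea))
    hm=np.zeros(m.shape,np.uint8);cv2.fillPoly(hm,[hull],1)
    H=np.array([onz(n,*p[0],.044)[:2] for p in hull]); print(' hull bbox',H.min(0),H.max(0))
    w=(cv2.dilate(hm,np.ones((3,3)))>0)&(grey>(300 if n=='scene' else 260))
    ys,xs=np.nonzero(w); print(' white',list(zip(xs,ys,grey[ys,xs])))
for n in ims:
    print(n, grey[0,0])
E
```

```text
scene mark [384.71052632 308.15789474] 38 [0.55997209 0.09839897 0.1       ]
 key [373.83333333 315.55555556] 18 [0.59091186 0.09481442 0.116     ]
 boss [375.72795699 325.4811828 ] 1860 (0.5934789180755615, 0.10483665764331818) 0.042225006967782974 ((0.5938371419906616, 0.10451480001211166), (0.07996848970651627, 0.08159756660461426), 108.65965270996094)
 tip [379.46153846 316.84615385] 13 [0.59225166 0.10355034 0.13      ]
 dial dark [270.31189711 174.36655949] 311 [ 0.46195796 -0.29369814  0.044     ]
 hull bbox [ 0.42926719 -0.32603331] [ 0.4894815 -0.2635402]
 white [(np.int64(267), np.int64(162), np.int64(374)), (np.int64(268), np.int64(162), np.int64(350)), (np.int64(269), np.int64(162), np.int64(335)), (np.int64(270), np.int64(162), np.int64(316)), (np.int64(271), np.int64(162), np.int64(315)), (np.int64(272), np.int64(162), np.int64(372)), (np.int64(273), np.int64(162), np.int64(443)), (np.int64(274), np.int64(162), np.int64(345)), (np.int64(265), np.int64(163), np.int64(353)), (np.int64(266), np.int64(163), np.int64(321)), (np.int64(272), np.int64(163), np.int64(441)), (np.
[... 2478 characters left out ...]
4(344))]
top mark [168.92857143 208.14285714] 14 [0.56018737 0.095393   0.1       ]
 key [168.09090909 207.54545455] 11 [0.56022564 0.09326245 0.116     ]
 boss [167.33663366 195.43894389] 909 (0.5911372900009155, 0.09990309178829193) 0.04245297610759735 ((0.5913759469985962, 0.09916455298662186), (0.08074604719877243, 0.08145440369844437), 15.875633239746094)Traceback (most recent call last):
  File "<stdin>", line 18, in <module>
  File "meas.py", line 5, in blob
    k=1+np.argmax(st[1:,4]);return l==k,ce[k],st[k,4]
        ~~~~~~~~~^^^^^^^^^^
    return _wrapfunc(a, 'argmax', axis=axis, out=out, **kwds)
    return bound(*args, **kwds)
ValueError: attempt to get argmax of an empty sequence
```

```bash
python3 - <<'E'
from meas import *
def tri(a,b):
    o1,d1=ray('scene',*a);o2,d2=ray('top',*b)
    s=np.linalg.lstsq(np.c_[d1,-d2],o2-o1,rcond=None)[0];p,q=o1+d1*s[0],o2+d2*s[1];return (p+q)/2,np.linalg.norm(p-q)
r=lambda x:np.round(x,4)
print('tip',tri((379.5,316.8),(163.9,194.0)),r(onz('scene',379.5,316.8,.128)),r(onz('top',163.9,194,.128)))
print('key',tri((373.8,315.6),(169.2,195.8)),r(onz('top',169.2,195.8,.116)))
print('mark',tri((384.7,308.2),(169.1,208.2)))
for n,i,o in(('scene',(270.7,168.6),(273.4,162.3)),('top',(336.4,250),(339.8,256.2))):
    a,b=onz(n,*i,.044),onz(n,*o,.044);print(n,r(a),r(b),np.linalg.norm(b-a),np.degrees(np.arctan2(*(b-a)[1::-1])))
t=cv2.imread('pics/t0.png')[...,::-1].astype(int)
g=t.sum(2);m,c,a=blob(t,g<230,335,248,16)
ys,xs=np.nonzero(m);print('top dial',c,a,xs.min(),xs.max(),ys.min(),ys.max(),r(onz('top',*c,.03)))
# slicer edges
for p in[(208,234),(60,260),(190,125),(206,225)]:print(p,r(onz('top',*p,.09)))
# tray corners
for p in[(289,197),(344,182),(368,262),(313,277)]:print(p,r(onz('top',*p,.014)))
E
python3 - <<'E'
import cv2,numpy as np
t=cv2.imread('pics/t0.png')[100:280,30:230]
cv2.imwrite('pics/c2.png',cv2.resize(t,(667,600),interpolation=cv2.INTER_CUBIC))
E
```

```text
tip (array([0.59108763, 0.10194314, 0.12565882]), np.float64(0.0031029455334143966)) [0.5912 0.1034 0.128 ] [0.5915 0.0999 0.128 ]
key (array([0.58856678, 0.09325531, 0.10891834]), np.float64(0.0023534777313788504)) [0.5883 0.0904 0.116 ]
mark (array([0.55957904, 0.0969971 , 0.09725199]), np.float64(0.0029333439845017906))
scene [ 0.4488 -0.3064  0.044 ] [ 0.43   -0.3167  0.044 ] 0.02144631919992376 -151.09532125713488
top [ 0.4471 -0.3113  0.044 ] [ 0.4314 -0.3192  0.044 ] 0.01759985194420594 -153.31353152074016
top dial [334.17889908 248.78440367] 218 326 343 241 257 [ 0.4501 -0.3075  0.03  ]
(208, 234) [0.4954 0.003  0.09  ]
(60, 260) [0.4414 0.3707 0.09  ]
(190, 125) [0.7669 0.0441 0.09  ]
(206, 225) [0.5173 0.0075 0.09  ]
(289, 197) [ 0.5876 -0.1973  0.014 ]
(344, 182) [ 0.6226 -0.3422  0.014 ]
(368, 262) [ 0.4134 -0.3952  0.014 ]
(313, 277) [ 0.3795 -0.2524  0.014 ]
```

View pics/c2.png

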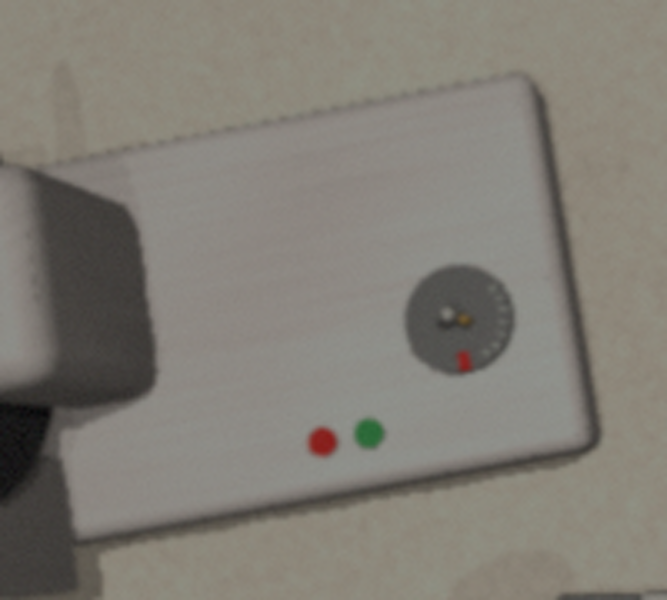

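```bash
cat > go.py <<'E'
import sys
from h import *
from scipy.spatial.transform import Rotation as Ro
def to(x,y,z,yawdeg):
    o=robot.get_obs();R=Ro.from_euler('xyz',o['ee_rot']);T=Ro.from_euler('xyz',[np.pi,0,np.radians(yawdeg)])
    print('shift cm',np.round(R.inv().apply(np.array([x,y,z])-o['tool_pos'])*100,2),'turn',np.round((R.inv()*T).as_rotvec(),4),'t',o['time'],'F',np.round(o['wrist_force'],2),'w',round(o['width'],4),'pos',np.round(o['tool_pos'],4),'yaw',round(np.degrees(o['ee_rot'][2]),2))
if __name__=='__main__': to(*map(float,sys.argv[1:]))
E
python3 go.py .4484 -.3086 .10 28
python3 - <<'E'
from h import *
for a,b in(((54,262.6),(207,236.5)),((208.5,227.5),(190.5,130))):
    d=onz('top',*b,.09)-onz('top',*a,.09);print(np.degrees(np.arctan2(d[1],d[0])))
E
```

```text
shift cm [27.05 -7.7   8.84] turn [-0.002  -0.0002 -0.0409] t 0.1 F [0.49 0.4  0.03] w 0.094 pos [ 0.238  -0.4953  0.1882] yaw 25.66
-81.9152767560044
9.67366537247886
```

apply_moves([
  [[3.5,-1.0,1.1],[0,0,-0.005],0.7],
  [[7,-2,2.2],[0,0,-0.01],0.7],
  [[10.5,-3,3.3],[0,0,-0.02],0.7],
  [[14,-4,4.4],[0,0,-0.03],0.7],
  [[17.5,-5,5.5],[0,0,-0.041],0.7],
  [[21,-6,6.6],[0,0,-0.041],0.7],
  [[24.5,-7,7.7],[0,0,-0.041],0.7],
  [[27.05,-7.7,8.84],[0,0,-0.041],0.7],
  [[27.05,-7.7,8.84],[0,0,-0.041],0.7],
  [[27.05,-7.7,8.84],[0,0,-0.041],0.7],
])

```text
time: 0.93
tool_pos: [0.4485, -0.3078, 0.0994]
ee_rot: [-3.139, 0.002, 0.492]
wrist_force: [-0.8, -0.3, 0.5]
width: 0.0658
```

```bash
python3 go.py .4484 -.3086 .029 28; python3 - <<'E'
from h import *
a=snap('scene','s1')[...,::-1];b=snap('top','t1')[...,::-1]
f=lambda im,u,v,r:cv2.resize(im[v-r:v+r,u-r:u+r],(390,390),interpolation=cv2.INTER_CUBIC)
cv2.imwrite('pics/c3.png',np.hstack([f(a,275,155,60),f(b,335,245,60)]))
E
```

```text
shift cm [-0.03  0.09  7.04] turn [-0.0027  0.0018  0.0031] t 0.9333 F [-0.75 -0.28  0.49] w 0.0658 pos [ 0.4485 -0.3078  0.0994] yaw 28.18
```

View pics/c3.png

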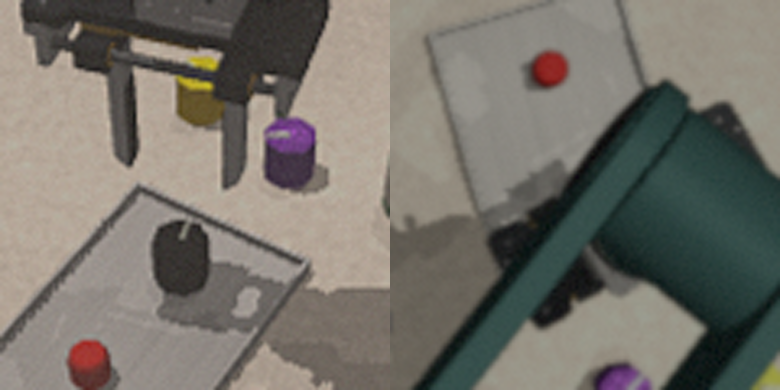

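```bash
python3 - <<'E'
from h import *
print(onz('scene',270.6,148,.0854), proj('scene',[.4485,-.3078,.0854]))
E
```

```text
[ 0.42953027 -0.32643073  0.0854    ] [270.14307701 156.24003218]
```

```bash
python3 - <<'E'
from h import *
a=cv2.imread('pics/s1.png')
o=robot.get_obs();y=o['ee_rot'][2];j=np.array([np.sin(y),-np.cos(y),0]);x=np.array([np.cos(y),np.sin(y),0])
p=o['tool_pos'];im=cv2.resize(a[90:190,215:345],(780,600),interpolation=cv2.INTER_CUBIC)
for s in(-1,1):
  for zz in(-.014,.005,.083):
    for xx in (-.008,.008):
      q=proj('scene',p+s*j*.033+x*xx+[0,0,zz]);cv2.circle(im,(int((q[0]-215)*6),int((q[1]-90)*6)),4,(0,0,255),-1)
for q in([.4484,-.3086,.044],[.4484,-.3086,.004]):
  q=proj('scene',q);cv2.circle(im,(int((q[0]-215)*6),int((q[1]-90)*6)),4,(0,255,0),-1)
cv2.imwrite('pics/c4.png',im)
E
```

```text
(no output)
```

View pics/c4.png

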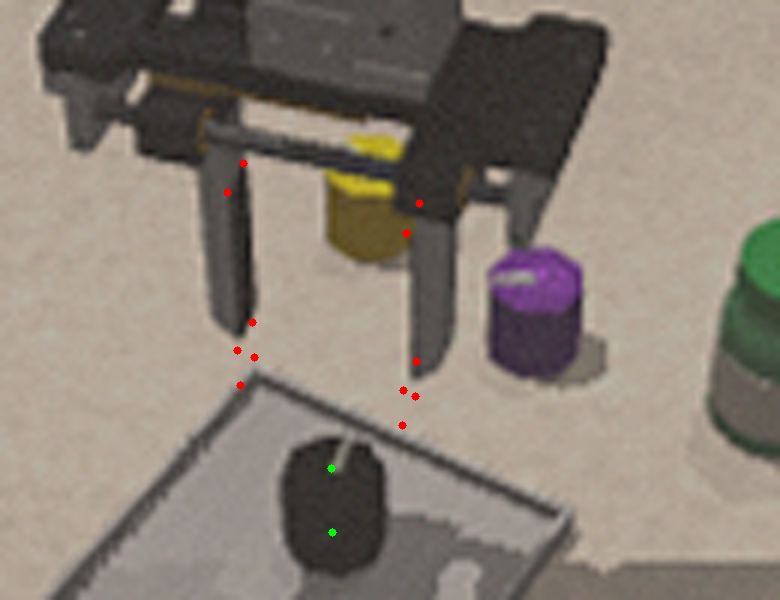

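```bash
python3 - <<'E'
from h import *
print(robot.tips_ahead,[d for d in dir(robot) if d[0]!='_'])
o=robot.get_obs();print(o['time'],o['tool_pos'],o['joint_positions'],o['qvel'])
a=snap('scene','s2')
im=cv2.resize(a[90:190,215:345][...,::-1],(780,600),interpolation=cv2.INTER_CUBIC)
cv2.imwrite('pics/c5.png',im)
E
```

```text
0.014 ['IKError', 'get_obs', 'tips_ahead']
1.0333 [ 0.44815329 -0.30993193  0.10106998] [-7.08556375e-01  1.09752584e-01  1.52206813e+00 -8.23290031e-04
  1.50960855e+00  3.73881527e-01] [-0.01990401 -0.00817294 -0.00992791  0.00312578 -0.00311726  0.00214993]
```

View pics/c5.png

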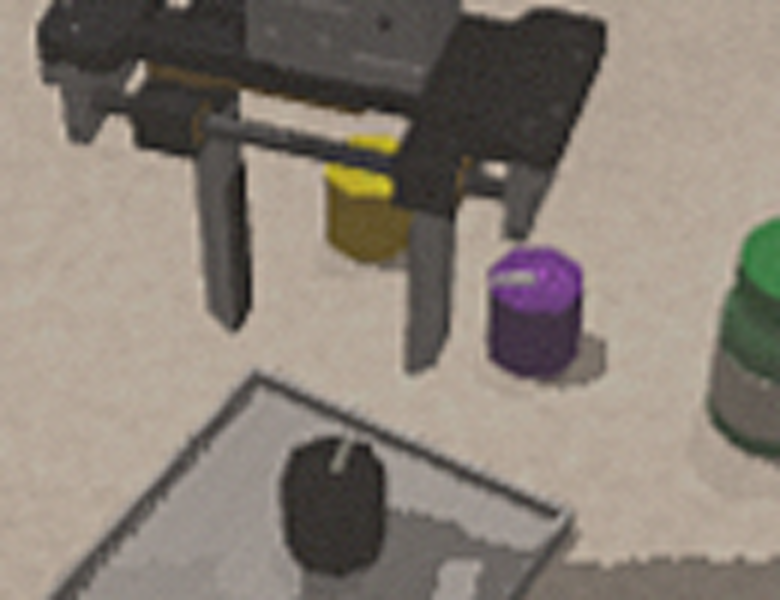

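```bash
python3 - <<'E'
from h import *
a=snap('top','t2')[...,::-1];o=robot.get_obs();print(o['time'],o['tool_pos'],o['ee_rot'])
y=o['ee_rot'][2];j=np.array([np.sin(y),-np.cos(y),0]);x=np.array([np.cos(y),np.sin(y),0]);p=o['tool_pos']
im=cv2.resize(a[185:305,265:421],(780,600),interpolation=cv2.INTER_CUBIC)
for z,c in((.083,(0,0,255)),(.12,(0,255,255))):
  P=[proj('top',p+j*sj*.0885+x*sx*.0375+[0,0,z]) for sj,sx in((1,1),(1,-1),(-1,-1),(-1,1))]
  cv2.polylines(im,[np.array([(q-[265,185])*5 for q in P]).astype(np.int32)],True,c,1)
for s in(-1,1):
  q=(proj('top',p+j*s*.035+[0,0,-.014])-[265,185])*5;cv2.circle(im,tuple(q.astype(int)),4,(0,255,0),-1)
cv2.imwrite('pics/c6.png',im)
E
```

```text
1.1333 [ 0.44806141 -0.31057921  0.10160622] [ 3.14024373e+00 -1.23880361e-05  4.86978042e-01]
```

View pics/c6.png

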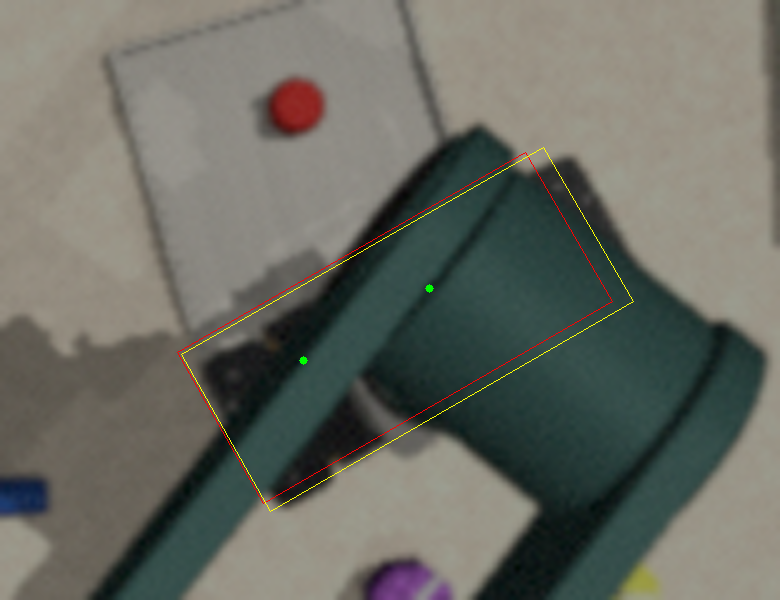

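```bash
python3 go.py .4484 -.3086 .06 28
```

```text
shift cm [ 0.12 -0.16  4.16] turn [ 0.0013 -0.     -0.0017] t 1.1333 F [ 0.23 -0.06  0.05] w 0.0658 pos [ 0.4481 -0.3106  0.1016] yaw 27.9
```

apply_moves([
  [[0.12,-0.16,0.6],[0,0,0],0.7],
  [[0.12,-0.16,1.5],[0,0,0],0.7],
  [[0.12,-0.16,2.5],[0,0,0],0.7],
  [[0.12,-0.16,3.4],[0,0,0],0.7],
  [[0.12,-0.16,4.0],[0,0,0],0.7],
  [[0.12,-0.16,4.16],[0,0,0],0.7],
  [[0.12,-0.16,4.16],[0,0,0],0.7],
  [[0.12,-0.16,4.16],[0,0,0],0.7],
  [[0.12,-0.16,4.16],[0,0,0],0.7],
  [[0.12,-0.16,4.16],[0,0,0],0.7],
])

```text
time: 1.97
tool_pos: [0.4494, -0.3076, 0.06]
ee_rot: [3.14, -0.0, 0.489]
wrist_force: [0.3, 0.3, 0.4]
width: 0.0657
```

```bash
python3 - <<'E'
from h import *
a=snap('scene','s3')
im=cv2.resize(a[90:190,215:345][...,::-1],(780,600),interpolation=cv2.INTER_CUBIC)
o=robot.get_obs();p=o['tool_pos'];y=o['ee_rot'][2];j=np.array([np.sin(y),-np.cos(y),0])
for s in(-1,1):
  for zz in(-.014,.005):
    q=proj('scene',p+s*j*.033+[0,0,zz]);cv2.circle(im,(int((q[0]-215)*6),int((q[1]-90)*6)),4,(0,0,255),-1)
cv2.imwrite('pics/c7.png',im)
E
python3 go.py .4484 -.3086 .029 28
```

```text
shift cm [-0.13  0.04  3.09] turn [ 0.0012 -0.0004  0.0003] t 2.0167 F [ 0.49 -0.2  -0.22] w 0.0656 pos [ 0.4493 -0.3076  0.0599] yaw 28.02
```

View pics/c7.png

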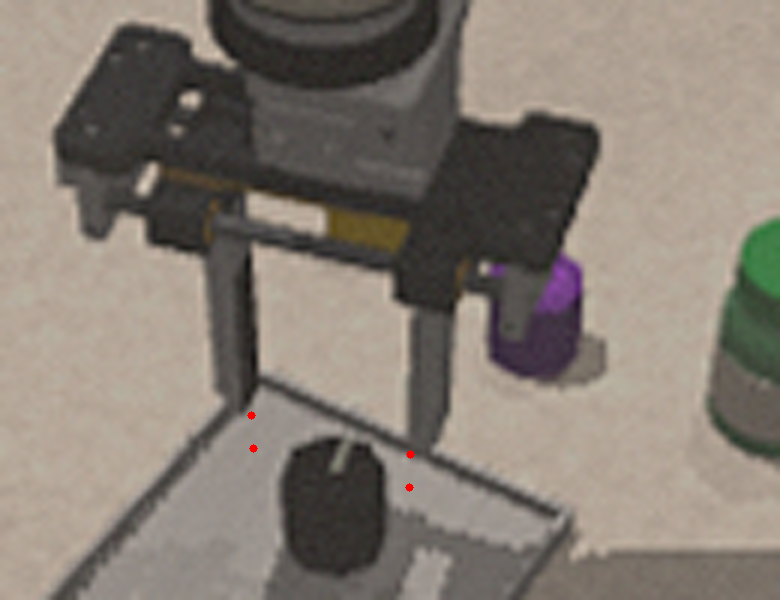

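apply_moves([
  [[-0.1,0.04,0.4],[0,0,0],0.7],
  [[-0.13,0.04,0.9],[0,0,0],0.7],
  [[-0.13,0.04,1.5],[0,0,0],0.7],
  [[-0.13,0.04,2.1],[0,0,0],0.7],
  [[-0.13,0.04,2.6],[0,0,0],0.7],
  [[-0.13,0.04,2.9],[0,0,0],0.7],
  [[-0.13,0.04,3.09],[0,0,0],0.7],
  [[-0.13,0.04,3.09],[0,0,0],0.7],
  [[-0.13,0.04,3.09],[0,0,0],0.7],
  [[-0.13,0.04,3.09],[0,0,0],0.7],
])

```text
time: 2.85
tool_pos: [0.4482, -0.3084, 0.0287]
ee_rot: [3.141, -0.0, 0.489]
wrist_force: [-0.6, -0.0, -0.3]
width: 0.0658
```

```bash
python3 - <<'E'
from h import *
a=snap('scene','s4')
im=cv2.resize(a[90:190,215:345][...,::-1],(780,600),interpolation=cv2.INTER_CUBIC)
cv2.imwrite('pics/c8.png',im)
E
python3 go.py .4484 -.3086 .029 28
```

```text
shift cm [ 0.01  0.02 -0.02] turn [ 0.0008 -0.0003  0.0001] t 2.9 F [ 0.   -0.16 -0.16] w 0.0657 pos [ 0.4482 -0.3085  0.0288] yaw 28.01
```

View pics/c8.png

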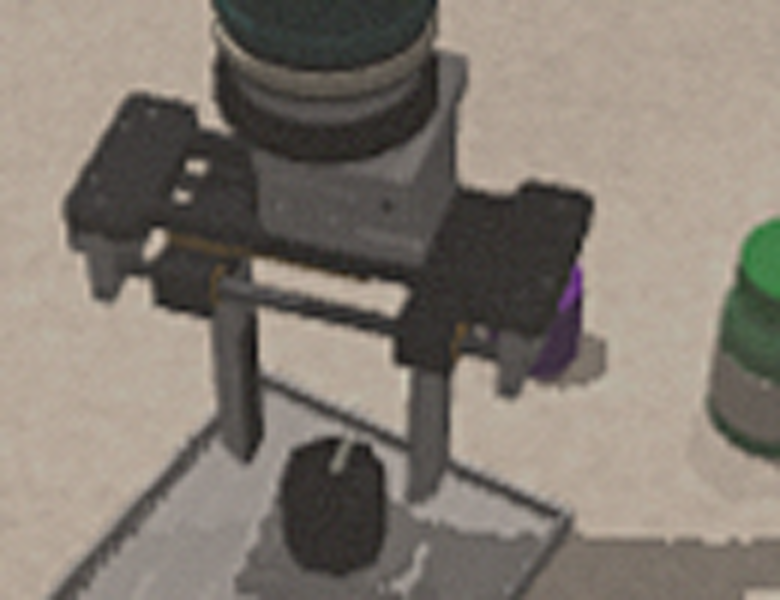

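```bash
python3 - <<'E'
from h import *
a=cv2.imread('pics/t0.png')
p=np.array([.23797,-.49527,.18824]);y=.4478;j=np.array([np.sin(y),-np.cos(y),0]);x=np.array([np.cos(y),np.sin(y),0])
im=cv2.resize(a[300:420,370:526],(780,600),interpolation=cv2.INTER_CUBIC)
T=lambda q:tuple(((proj('top',q)-[370,300])*5).astype(int))
for z,c in((.083,(0,0,255)),(.12,(0,255,255))):
  cv2.polylines(im,[np.array([T(p+j*sj*.0885+x*sx*.0375+[0,0,z]) for sj,sx in((1,1),(1,-1),(-1,-1),(-1,1))])],True,c,1)
for s in(-1,1):
  cv2.polylines(im,[np.array([T(p+j*s*w+x*sx*.008+[0,0,-.014]) for w,sx in((.047,1),(.047,-1),(.0595,-1),(.0595,1))])],True,(0,255,0),1)
cv2.imwrite('pics/c9.png',im)
E
```

```text
(no output)
```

View pics/c9.png

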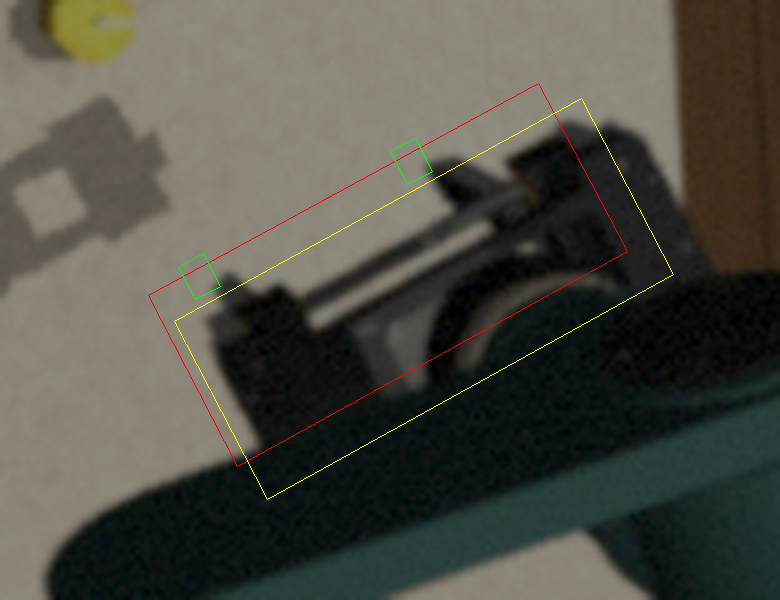

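```bash
python3 - <<'E'
from h import *
for h in(0,.006,.012,.018,.024):
    a=onz('scene',270.8,170,.0148+h)-[.4482,-.3085,.0148]
    b=onz('top',437,345.6,.1742+h)-[.238,-.4953,.1742]
    print(h,a.round(4),b.round(4))
E
```

```text
0 [-0.014  -0.0135  0.    ] [-0.0044 -0.0125  0.    ]
0.006 [-0.0104 -0.0096  0.006 ] [-0.003  -0.0105  0.006 ]
0.012 [-0.0068 -0.0057  0.012 ] [-0.0015 -0.0084  0.012 ]
0.018 [-0.0032 -0.0018  0.018 ] [-0.0001 -0.0063  0.018 ]
0.024 [0.0004 0.0022 0.024 ] [ 0.0013 -0.0043  0.024 ]
```

apply_moves([
  [[0,0,0.3],[0,0,0],0.7],
  [[0,0,0.6],[0,0,0],0.7],
  [[0,0,0.7],[0,0,0],0.7],
  [[0,0,0.7],[0,0,0],0.6],
  [[0,0,0.7],[0,0,0],0.5],
  [[0,0,0.7],[0,0,0],0.4],
  [[0,0,0.7],[0,0,0],0.3],
  [[0,0,0.7],[0,0,0],0.3],
  [[0,0,0.7],[0,0,0],0.3],
  [[0,0,0.7],[0,0,0],0.3],
])

```text
time: 3.73
tool_pos: [0.4481, -0.3084, 0.0215]
ee_rot: [3.141, -0.0, 0.489]
wrist_force: [-0.1, 0.1, 0.6]
width: 0.0396
```

```bash
python3 - <<'E'
from h import *
a=snap('scene','s5')
im=cv2.resize(a[90:190,215:345][...,::-1],(780,600),interpolation=cv2.INTER_CUBIC)
cv2.imwrite('pics/c10.png',im)
E
python3 go.py .4484 -.3086 .022 28
```

```text
shift cm [ 0.02  0.04 -0.05] turn [ 0.0004 -0.0001  0.0001] t 3.7833 F [-0.12 -0.8   0.74] w 0.0394 pos [ 0.4481 -0.3084  0.0215] yaw 28.0
```

View pics/c10.png

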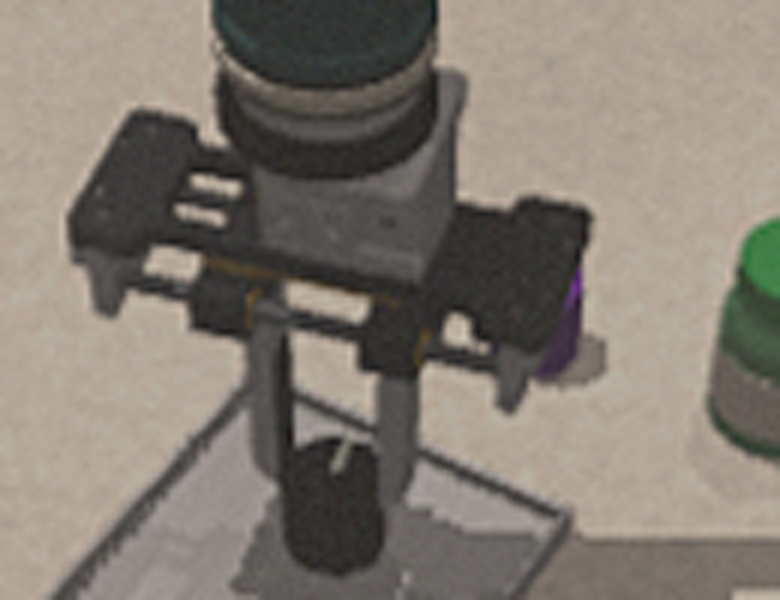

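apply_moves([
  [[0,0,-0.3],[0,0,0],0.25],
  [[0,0,-1.2],[0,0,0],0.25],
  [[0,0,-3.0],[0,0,0],0.25],
  [[0,0,-5.5],[0,0,0],0.25],
  [[0,0,-8.0],[0,0,0],0.25],
  [[0,0,-10.5],[0,0,0],0.25],
  [[0,0,-13],[0,0,0],0.25],
  [[0,0,-14.6],[0,0,0],0.25],
  [[0,0,-14.6],[0,0,0],0.25],
  [[0,0,-14.6],[0,0,0],0.25],
])

```text
time: 4.62
tool_pos: [0.4485, -0.3086, 0.1687]
ee_rot: [3.139, -0.001, 0.489]
wrist_force: [0.6, -0.5, -1.0]
width: 0.0394
```

```bash
python3 - <<'E'
from h import *
a=snap('scene','s6')
cv2.imwrite('pics/c11.png',cv2.resize(a[50:170,205:361][...,::-1],(780,600),interpolation=cv2.INTER_CUBIC))
E
python3 go.py .592 .102 .1675 76
```

```text
shift cm [ 31.99 -29.42  -0.05] turn [-6.000e-04  0.000e+00 -8.376e-01] t 4.6667 F [-0.04 -0.37 -1.02] w 0.0392 pos [ 0.4477 -0.308   0.1669] yaw 28.01
```

View pics/c11.png

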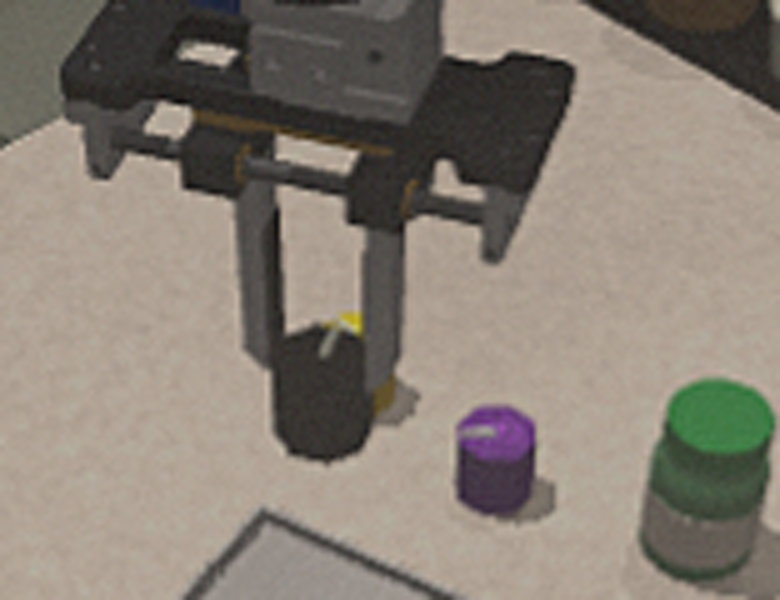

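apply_moves([
  [[1.4,-1.3,-0.3],[0,0,-0.04],0.25],
  [[4.0,-3.7,-0.6],[0,0,-0.12],0.25],
  [[6.8,-6.3,-0.8],[0,0,-0.2],0.25],
  [[9.6,-8.8,-1.0],[0,0,-0.28],0.25],
  [[12.4,-11.4,-1.0],[0,0,-0.37],0.25],
  [[15.2,-14,-1.0],[0,0,-0.46],0.25],
  [[18,-16.6,-1.0],[0,0,-0.55],0.25],
  [[20.8,-19.1,-1.0],[0,0,-0.64],0.25],
  [[23.6,-21.7,-1.0],[0,0,-0.73],0.25],
  [[26,-23.9,-1.0],[0,0,-0.8376],0.25],
])

```text
time: 5.5
tool_pos: [0.5644, 0.0275, 0.1747]
ee_rot: [-3.137, 0.0, 1.332]
wrist_force: [1.0, 0.5, -0.6]
width: 0.0399
```

```bash
python3 go.py .592 .102 .1675 76
```

```text
shift cm [7.9  0.92 0.72] turn [-0.0044  0.0004  0.0057] t 5.5 F [ 0.96  0.51 -0.55] w 0.0399 pos [0.5644 0.0275 0.1747] yaw 76.33
```

apply_moves([
  [[2.5,0.2,0],[0,0,0],0.25],
  [[5.0,0.5,0],[0,0,0],0.25],
  [[7.0,0.7,0.3],[0,0,0],0.25],
  [[7.9,0.75,0.6],[0,0,0],0.25],
  [[8.1,0.76,0.95],[0,0,0],0.25],
  [[8.1,0.76,0.95],[0,0,0],0.25],
  [[8.1,0.76,0.95],[0,0,0],0.25],
  [[8.1,0.76,0.95],[0,0,0],0.25],
  [[8.1,0.76,0.95],[0,0,0],0.25],
  [[8.1,0.76,0.95],[0,0,0],0.25],
])

```text
time: 6.33
tool_pos: [0.5924, 0.1006, 0.1684]
ee_rot: [3.141, -0.0, 1.325]
wrist_force: [-0.5, -0.2, -0.6]
width: 0.0396
```

```bash
python3 - <<'E'
from h import *
a=snap('scene','s7');o=robot.get_obs();p=o['tool_pos']
b=snap('top','t7')
f=lambda im,u,v,r:cv2.resize(im[v-r:v+r,u-r:u+r],(390,390),interpolation=cv2.INTER_CUBIC)
A=f(a[...,::-1],377,313,45);B=f(b[...,::-1],168,190,40)
for z in(.13,.1675-.0175+.04,.15):
  q=proj('scene',[p[0],p[1],z]);print(z,q);cv2.circle(A,tuple(((q-[332,268])*390/90).astype(int)),3,(0,0,255),-1)
  q=proj('top',[p[0],p[1],z]);print(z,q);cv2.circle(B,tuple(((q-[128,150])*390/80).astype(int)),3,(0,0,255),-1)
cv2.imwrite('pics/c12.png',np.hstack([A,B]))
E
python3 go.py .592 .102 .1675 76
```

```text
0.13 [378.05374579 315.6934531 ]
0.13 [163.29358173 193.57093252]
0.19000000000000003 [386.71652762 301.24278019]
0.19000000000000003 [156.030094   190.44622607]
0.15 [380.78497779 311.1345008 ]
0.15 [160.96709444 192.57025311]
shift cm [ 0.09 -0.06  0.08] turn [ 0.0007 -0.0001 -0.001 ] t 6.4333 F [-0.34 -0.03 -1.48] w 0.0396 pos [0.5924 0.101  0.1683] yaw 75.94
```

View pics/c12.png

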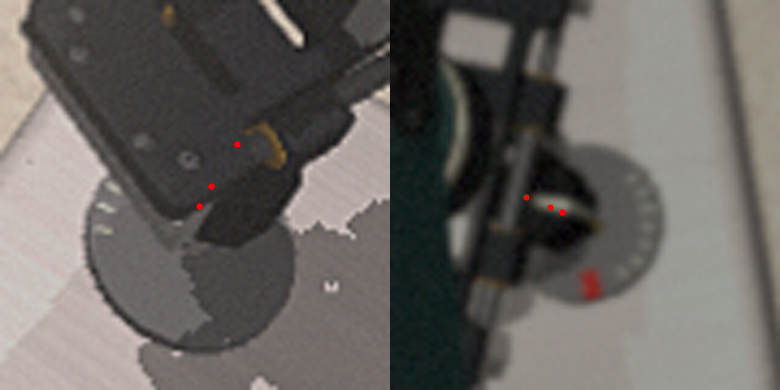

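```bash
python3 - <<'E'
from h import *
p=robot.get_obs()['tool_pos'];yaw=robot.get_obs()['ee_rot'][2]
a=cv2.imread('pics/s7.png');b=cv2.imread('pics/t7.png')
out=[]
for n,im,u,v,r in(('scene',a,388,318,24),('top',b,162,194,24)):
  A=cv2.resize(im[v-r:v+r,u-r:u+r],(390,390),interpolation=cv2.INTER_CUBIC)
  for z,c in((p[2]-.0175,(0,255,0)),(p[2]+.0225,(0,255,255))):
    P=[proj(n,[p[0]+.02165*np.cos(yaw+np.pi/8+k*np.pi/4),p[1]+.02165*np.sin(yaw+np.pi/8+k*np.pi/4),z]) for k in range(8)]
    cv2.polylines(A,[np.array([(q-[u-r-.5,v-r-.5])*390/(2*r) for q in P]).astype(np.int32)],True,c,1)
  out.append(A)
cv2.imwrite('pics/c13.png',np.hstack(out))
E
```

```text
(no output)
```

View pics/c13.png

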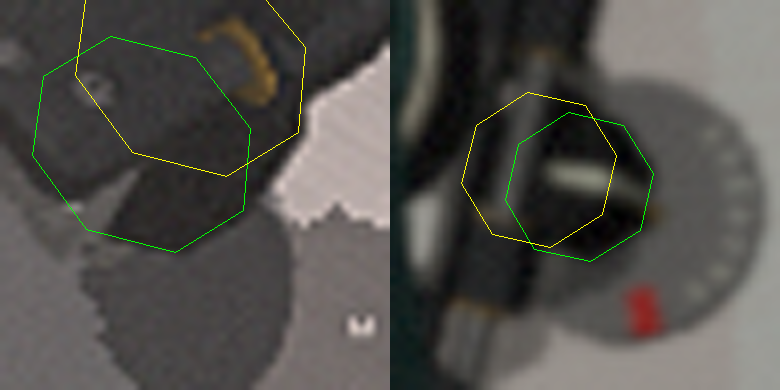

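apply_moves([
  [[0.05,0,0.4],[0,0,0],0.25],
  [[0.05,0,0.9],[0,0,0],0.25],
  [[0.05,0,1.4],[0,0,0],0.25],
  [[0.05,0,1.8],[0,0,0],0.25],
  [[0.05,0,2.0],[0,0,0],0.25],
  [[0.05,0,2.1],[0,0,0],0.25],
  [[0.05,0,2.2],[0,0,0],0.25],
  [[0.05,0,2.25],[0,0,0],0.25],
  [[0.05,0,2.25],[0,0,0],0.25],
  [[0.05,0,2.25],[0,0,0],0.25],
])

```text
time: 7.27
tool_pos: [0.5925, 0.1021, 0.1456]
ee_rot: [3.141, -0.0, 1.326]
wrist_force: [-0.9, -0.5, -1.0]
width: 0.0396
```

```bash
python3 - <<'E'
from h import *
a=snap('scene','s8');b=snap('top','t8')
f=lambda im,u,v,r:cv2.resize(im[v-r:v+r,u-r:u+r],(390,390),interpolation=cv2.INTER_CUBIC)
cv2.imwrite('pics/c14.png',np.hstack([f(a[...,::-1],382,318,30),f(b[...,::-1],165,194,24)]))
E
python3 go.py .592 .101 .1335 76
```

```text
shift cm [-0.12 -0.03  1.22] turn [ 0.0006 -0.0001 -0.    ] t 7.3667 F [-0.38  0.52 -0.87] w 0.0391 pos [0.5926 0.1021 0.1457] yaw 76.0
```

View pics/c14.png

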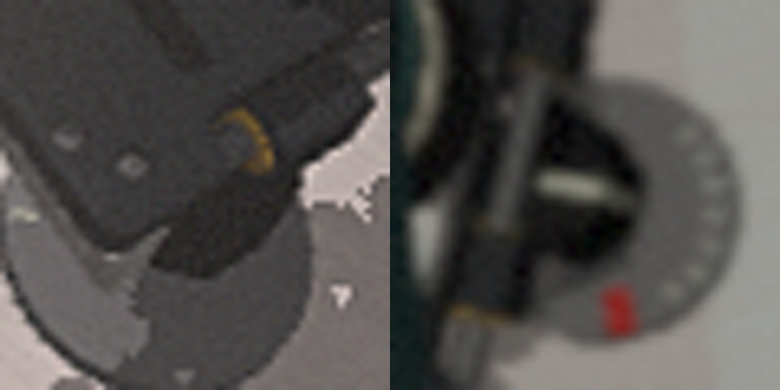

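apply_moves([
  [[-0.05,0,0.1],[0,0,0],0.25],
  [[-0.05,0,0.2],[0,0,0],0.25],
  [[-0.05,0,0.3],[0,0,0],0.25],
  [[-0.05,0,0.4],[0,0,0],0.25],
  [[-0.05,0,0.5],[0,0,0],0.25],
  [[-0.05,0,0.5],[0,0,0],0.25],
  [[-0.05,0,0.5],[0,0,0],0.25],
  [[-0.05,0,0.5],[0,0,0],0.25],
  [[-0.05,0,0.5],[0,0,0],0.25],
  [[-0.05,0,0.5],[0,0,0],0.25],
])

```text
time: 8.2
tool_pos: [0.5923, 0.1016, 0.1405]
ee_rot: [3.141, 0.0, 1.326]
wrist_force: [-0.2, -0.6, -1.1]
width: 0.0395
```

```bash
python3 go.py .592 .101 .1335 76
```

```text
shift cm [-0.07 -0.02  0.7 ] turn [ 0.0002  0.     -0.    ] t 8.2 F [-0.25 -0.61 -1.07] w 0.0395 pos [0.5923 0.1016 0.1405] yaw 76.0
```

apply_moves([
  [[0,0,0.1],[0,0,0],0.25],
  [[0,0,0.2],[0,0,0],0.25],
  [[0,0,0.3],[0,0,0],0.25],
  [[0,0,0.4],[0,0,0],0.25],
  [[0,0,0.5],[0,0,0],0.25],
  [[0,0,0.6],[0,0,0],0.25],
  [[0,0,0.65],[0,0,0],0.25],
  [[0,0,0.7],[0,0,0],0.25],
  [[0,0,0.75],[0,0,0],0.25],
  [[0,0,0.75],[0,0,0],0.25],
])

```text
time: 9.03
tool_pos: [0.5922, 0.1016, 0.1327]
ee_rot: [-3.141, 0.0, 1.326]
wrist_force: [-0.3, -0.4, -0.6]
width: 0.0396
```

```bash
python3 go.py .592 .101 .1175 76
```

```text
shift cm [-0.06 -0.01  1.52] turn [-0.0001  0.0001 -0.0001] t 9.0333 F [-0.29 -0.37 -0.61] w 0.0396 pos [0.5922 0.1016 0.1327] yaw 75.99
```

apply_moves([
  [[0,0,0.05],[0,0,0],0.25],
  [[0,0,0.1],[0,0,0],0.25],
  [[0,0,0.15],[0,0,0],0.25],
  [[0,0,0.2],[0,0,0],0.25],
  [[0,0,0.25],[0,0,0],0.25],
  [[0,0,0.25],[0,0,0],0.25],
  [[0,0,0.25],[0,0,0],0.25],
  [[0,0,0.25],[0,0,0],0.25],
  [[0,0,0.25],[0,0,0],0.25],
  [[0,0,0.25],[0,0,0],0.25],
])

```text
time: 9.87
tool_pos: [0.5923, 0.1016, 0.1304]
ee_rot: [3.141, 0.0, 1.326]
wrist_force: [0.0, 0.1, -0.2]
width: 0.0395
```

apply_moves([
  [[0,0,0.05],[0,0,0],0.25],
  [[0,0,0.1],[0,0,0],0.25],
  [[0,0,0.15],[0,0,0],0.25],
  [[0,0,0.2],[0,0,0],0.25],
  [[0,0,0.2],[0,0,0],0.25],
  [[0,0,0.2],[0,0,0],0.25],
  [[0,0,0.2],[0,0,0],0.25],
  [[0,0,0.2],[0,0,0],0.25],
  [[0,0,0.2],[0,0,0],0.25],
  [[0,0,0.2],[0,0,0],0.25],
])

```text
time: 10.7
tool_pos: [0.5923, 0.1016, 0.1284]
ee_rot: [3.141, 0.0, 1.326]
wrist_force: [-0.5, 0.1, -0.4]
width: 0.0397
```

```bash
python3 - <<'E'
from h import *
o=robot.get_obs();print(o['wrist_force'],o['wrist_torque'],o['tool_pos'])
a=snap('scene','s9');b=snap('top','t9')
f=lambda im,u,v,r:cv2.resize(im[v-r:v+r,u-r:u+r],(390,390),interpolation=cv2.INTER_CUBIC)
cv2.imwrite('pics/c15.png',np.hstack([f(a[...,::-1],382,318,30),f(b[...,::-1],165,194,24)]))
E
```

```text
[-0.4899512   0.07751538 -0.35705717] [ 0.06844378 -0.0546299   0.02031158] [0.59228832 0.10161554 0.12839697]
```

View pics/c15.png

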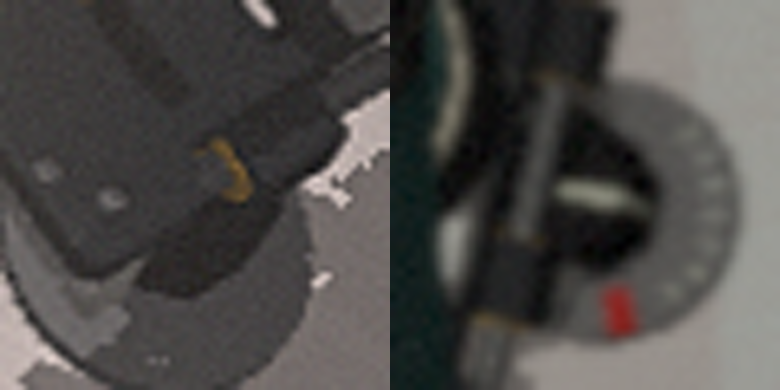

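apply_moves([
  [[0,0,0.1],[0,0,0],0.25],
  [[0,0,0.2],[0,0,0],0.25],
  [[0,0,0.3],[0,0,0],0.25],
  [[0,0,0.4],[0,0,0],0.25],
  [[0,0,0.5],[0,0,0],0.25],
  [[0,0,0.6],[0,0,0],0.25],
  [[0,0,0.7],[0,0,0],0.25],
  [[0,0,0.8],[0,0,0],0.25],
  [[0,0,0.8],[0,0,0],0.25],
  [[0,0,0.8],[0,0,0],0.25],
])

```text
time: 11.63
tool_pos: [0.5922, 0.1016, 0.1203]
ee_rot: [-3.141, 0.0, 1.326]
wrist_force: [0.3, -0.2, -1.0]
width: 0.0394
```

Underside is now at about 103 mm with no resistance, so the keyway appears to be over the key. I'll go down in small steps until it touches the boss.

apply_moves([
  [[0,0,0.05],[0,0,0],0.25],
  [[0,0,0.1],[0,0,0],0.25],
  [[0,0,0.15],[0,0,0],0.25],
  [[0,0,0.2],[0,0,0],0.25],
  [[0,0,0.25],[0,0,0],0.25],
  [[0,0,0.25],[0,0,0],0.25],
  [[0,0,0.25],[0,0,0],0.25],
  [[0,0,0.25],[0,0,0],0.25],
  [[0,0,0.25],[0,0,0],0.25],
  [[0,0,0.25],[0,0,0],0.25],
])

```text
time: 12.47
tool_pos: [0.5923, 0.1016, 0.1179]
ee_rot: [3.142, 0.0, 1.326]
wrist_force: [0.9, -0.2, -0.9]
width: 0.0396
```

```bash
python3 - <<'E'
from h import *
o=robot.get_obs();print(o['wrist_force'],o['wrist_torque'],o['tool_pos'])
a=snap('scene','s10');b=snap('top','t10')
f=lambda im,u,v,r:cv2.resize(im[v-r:v+r,u-r:u+r],(390,390),interpolation=cv2.INTER_CUBIC)
cv2.imwrite('pics/c16.png',np.hstack([f(a[...,::-1],377,323,45),f(b[...,::-1],165,194,24)]))
E
```

```text
[ 0.92531391 -0.15820673 -0.88467593] [-0.00022932 -0.05759679  0.0331903 ] [0.59228586 0.10159683 0.11790377]
```

View pics/c16.png

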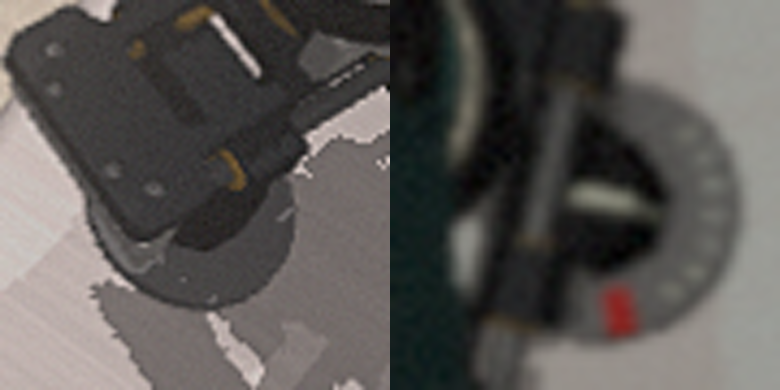

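apply_moves([
  [[0,0,0.02],[0,0,0],0.25],
  [[0,0,0.04],[0,0,0],0.25],
  [[0,0,0.06],[0,0,0],0.25],
  [[0,0,0.08],[0,0,0],0.25],
  [[0,0,0.1],[0,0,0],0.25],
  [[0,0,0.1],[0,0,0],0.25],
  [[0,0,0.1],[0,0,0],0.25],
  [[0,0,0.1],[0,0,0],0.25],
  [[0,0,0.1],[0,0,0],0.25],
  [[0,0,0.1],[0,0,0],0.25],
])

```text
time: 13.4
tool_pos: [0.5923, 0.1016, 0.1175]
ee_rot: [3.141, -0.0, 1.326]
wrist_force: [-1.8, -1.1, 5.7]
width: 0.0394
```

apply_moves([
  [[0,0,-0.05],[0,0,0.06],0.25],
  [[0,0,-0.05],[0,0,0.12],0.25],
  [[0,0,-0.05],[0,0,0.18],0.25],
  [[0,0,-0.05],[0,0,0.24],0.25],
  [[0,0,-0.05],[0,0,0.3],0.25],
  [[0,0,-0.05],[0,0,0.36],0.25],
  [[0,0,-0.05],[0,0,0.4],0.25],
  [[0,0,-0.05],[0,0,0.4],0.25],
  [[0,0,-0.05],[0,0,0.4],0.25],
  [[0,0,-0.05],[0,0,0.4],0.25],
])

```text
time: 14.23
tool_pos: [0.5925, 0.1016, 0.1175]
ee_rot: [3.141, -0.0, 0.927]
wrist_force: [0.1, -0.2, 4.7]
width: 0.0395
```

```bash
python3 - <<'E'
from h import *
o=robot.get_obs();print(o['wrist_force'],o['wrist_torque'],o['tool_pos'],np.degrees(o['ee_rot']))
b=snap('top','t11')
f=lambda im,u,v,r:cv2.resize(im[v-r:v+r,u-r:u+r],(390,390),interpolation=cv2.INTER_CUBIC)
cv2.imwrite('pics/c17.png',f(b[...,::-1],165,194,24))
E
```

```text
[ 0.08633675 -0.21854437  4.69856575] [-0.05065673  0.22118777 -0.03057637] [0.59249746 0.10159663 0.11750763] [ 1.79971900e+02 -1.83314064e-02  5.31254800e+01]
```

View pics/c17.png

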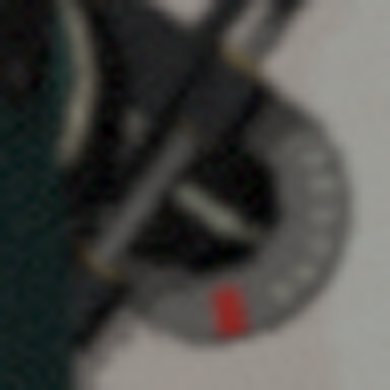

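apply_moves([
  [[0,0,0],[0,0,0.05],0.25],
  [[0,0,0],[0,0,0.14],0.25],
  [[0,0,0],[0,0,0.23],0.25],
  [[0,0,0],[0,0,0.33],0.25],
  [[0,0,0],[0,0,0.43],0.25],
  [[0,0,0],[0,0,0.53],0.25],
  [[0,0,0],[0,0,0.63],0.25],
  [[0,0,0],[0,0,0.71],0.25],
  [[0,0,0],[0,0,0.76],0.25],
  [[0,0,0],[0,0,0.778],0.25],
])

```text
time: 15.12
tool_pos: [0.5915, 0.1021, 0.1175]
ee_rot: [-3.141, 0.002, 0.148]
wrist_force: [-4.2, 0.3, 4.8]
width: 0.0396
```

apply_moves([
  [[0,0,0],[0,0,0],0.25],
  [[0,0,0],[0,0,0],0.25],
  [[0,0,0],[0,0,0],0.25],
  [[0,0,0],[0,0,0],0.25],
  [[0,0,0],[0,0,0],0.25],
  [[0,0,0],[0,0,0],0.25],
  [[0,0,0],[0,0,0],0.25],
  [[0,0,0],[0,0,0],0.25],
  [[0,0,0],[0,0,0],0.25],
  [[0,0,0],[0,0,0],0.25],
])

```text
time: 15.95
tool_pos: [0.5915, 0.1021, 0.1175]
ee_rot: [-3.141, 0.001, 0.149]
wrist_force: [-3.4, 0.9, 5.4]
width: 0.0394
```

```bash
python3 - <<'E'
from h import *
o=robot.get_obs();print(o['wrist_force'],o['wrist_torque'],o['tool_pos'],np.degrees(o['ee_rot']))
b=snap('top','t12');a=snap('scene','s12')
f=lambda im,u,v,r:cv2.resize(im[v-r:v+r,u-r:u+r],(390,390),interpolation=cv2.INTER_CUBIC)
cv2.imwrite('pics/c18.png',np.hstack([f(a[...,::-1],377,323,45),f(b[...,::-1],165,194,24)]))
E
```

```text
[-3.41523672  0.94751287  5.41626486] [0.05638838 0.66456683 0.03073325] [0.59147594 0.10207913 0.11752358] [-1.79951263e+02  8.54249814e-02  8.55680145e+00]
```

View pics/c18.png

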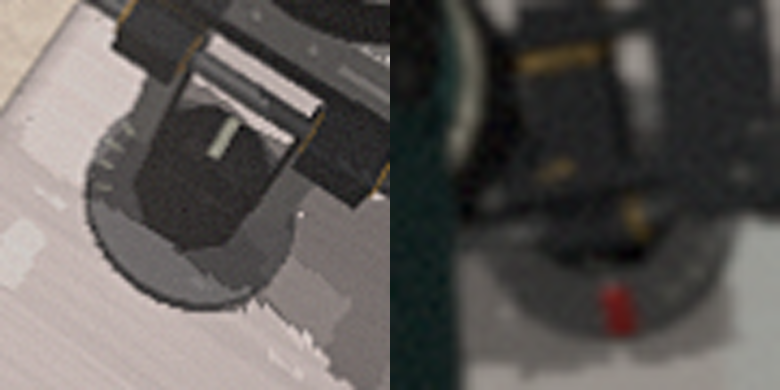

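apply_moves([
  [[0,0,0],[0,0,0],0.35],
  [[0,0,0],[0,0,0],0.45],
  [[0,0,0],[0,0,0],0.55],
  [[0,0,0],[0,0,0],0.65],
  [[0,0,0],[0,0,0],0.75],
  [[0,0,0],[0,0,0],0.75],
  [[0,0,0],[0,0,0],0.75],
  [[0,0,0],[0,0,0],0.75],
  [[0,0,-0.3],[0,0,0],0.75],
  [[0,0,-0.6],[0,0,0],0.75],
])

```text
time: 16.88
tool_pos: [0.5921, 0.1016, 0.1234]
ee_rot: [3.142, 0.0, 0.148]
wrist_force: [0.6, -0.0, 0.1]
width: 0.0702
```

apply_moves([
  [[0,0,-1],[0,0,0],0.75],
  [[0,0,-2.5],[0,0,0],0.75],
  [[0,0,-5],[0,0,0],0.75],
  [[0,0,-8],[0,0,0],0.75],
  [[-3,0,-10],[0,0,0],0.75],
  [[-6,0,-10],[0,0,0],0.75],
  [[-9,0,-10],[0,0,0],0.75],
  [[-12,0,-10],[0,0,0],0.75],
  [[-15,0,-10],[0,0,0],0.75],
  [[-18,0,-10],[0,0,0],0.75],
])

```text
time: 17.72
tool_pos: [0.413, 0.0748, 0.2245]
ee_rot: [3.141, -0.002, 0.148]
wrist_force: [-0.3, -0.4, -0.1]
width: 0.0706
```

```bash
python3 - <<'E'
from h import *
o=robot.get_obs();print(o['time'],o['wrist_force'],o['tool_pos'])
b=snap('top','t13');a=snap('scene','s13')
f=lambda im,u,v,r:cv2.resize(im[v-r:v+r,u-r:u+r],(390,390),interpolation=cv2.INTER_CUBIC)
cv2.imwrite('pics/c19.png',np.hstack([f(a[...,::-1],377,318,32),f(b[...,::-1],165,194,24)]))
E
```

```text
17.7167 [-0.2846672 -0.4396494 -0.0595772] [0.4130238  0.07483203 0.22454177]
```

View pics/c19.png

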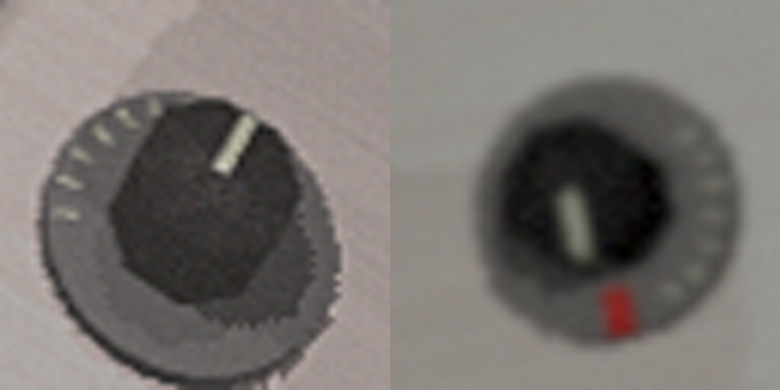

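View pics/s13.png

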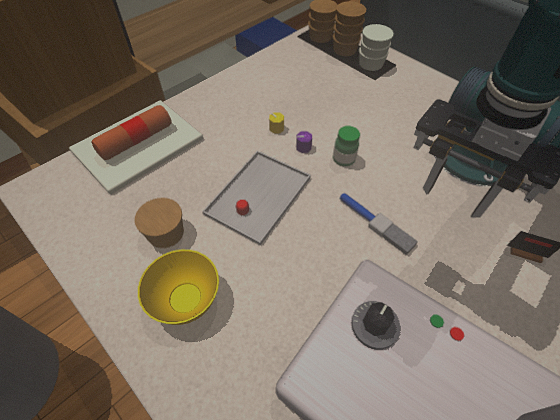

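```bash
python3 - <<'E'
from meas import *
for n,f,u,v,br in(('scene','s13',377,323,30),('top','t13',168,196,20)):
    im=cv2.imread(f'pics/{f}.png')[...,::-1].astype(int);g=im.sum(2)
    r,gg,b=im[...,0],im[...,1],im[...,2];red=(r>gg+60)&(r>b+60)
    # dial dark hull, white inside
    m,c,a=blob(im,g<(200 if n=='scene' else 170),u,v-6,20)
    hull=cv2.convexHull(max(cv2.findContours(m.astype(np.uint8),0,1)[0],key=cv2.contourArea))
    hm=np.zeros(m.shape,np.uint8);cv2.fillPoly(hm,[hull],1)
    if n=='top': hm=cv2.erode(hm,np.ones((2,2)))
    w=(hm>0)&(g>250);ys,xs=np.nonzero(w)
    P=np.array([onz(n,x,y,.14)[:2] for x,y in zip(xs,ys)]);wt=g[ys,xs]-200.
    cc=(P*wt[:,None]).sum(0)/wt.sum();Q=P-cc;e,V=np.linalg.eigh((Q*wt[:,None]).T@Q);d=V[:,1];d=d if d[0]<0 else -d
    print(n,'white',len(P),cc.round(4),'axis deg',np.degrees(np.arctan2(d[1],d[0])), 'extent',np.ptp(Q@d),'from spindle',np.degrees(np.arctan2(cc[1]-.1016,cc[0]-.5923)))
    H=np.array([onz(n,*p[0],.14)[:2] for p in hull]);print('  hull@.14',H.min(0),H.max(0))
    try:
        mm,c,a=blob(im,red,u,v,br);print('  mark',onz(n,*c,.1))
    except Exception: print('  mark hidden')
E
```

```text
scene white 40 [0.5834 0.1012] axis deg -164.6403630625725 extent 0.05537388803470691 from spindle -177.65989966466728
  hull@.14 [0.57261424 0.08197132] [0.62863716 0.13687528]
  mark hidden
top white 17 [0.5833 0.0983] axis deg -169.42421216421954 extent 0.014843595703452513 from spindle -160.0833886342948
  hull@.14 [0.564472   0.07049054] [0.61360406 0.12014042]
  mark [0.56018737 0.095393   0.1       ]
```

```bash
python3 - <<'E'
from meas import *
im=cv2.imread('pics/s13.png')[...,::-1].astype(int);g=im.sum(2)
w=np.zeros(g.shape,bool);w[303:317,379:390]=g[303:317,379:390]>330
n,l,st,ce=cv2.connectedComponentsWithStats(w.astype(np.uint8),connectivity=8);print(st[1:].tolist(),ce[1:].round(1).tolist())
for k in range(1,n):
    ys,xs=np.nonzero(l==k)
    if len(xs)<8: continue
    P=np.array([onz('scene',x,y,.14)[:2] for x,y in zip(xs,ys)]);cc=P.mean(0);Q=P-cc;d=np.linalg.eigh(Q.T@Q)[1][:,1];d=d*-np.sign(d[0])
    print(len(xs),cc,np.degrees(np.arctan2(d[1],d[0])),np.ptp(Q@d))
a,b=onz('scene',381.45,313.9,.14),onz('scene',386.4,305.2,.14);d=b-a;print(a,b,np.degrees(np.arctan2(d[1],d[0])),np.hypot(*d[:2]))
E
```

```text
[[380, 303, 10, 11, 41]] [[384.5, 307.4]]
41 [0.57839036 0.10046727] -175.39795333522292 0.023892032651662516
[0.59060625 0.10353165 0.14      ] [0.57318326 0.10031831 0.14      ] -169.55030244809407 0.017716833159798096
```

```bash
python3 -c "
from h import *
print(job.close_job(), robot.get_obs()['time'])"
```

```text
the job is handed in; nothing more can be done
the job is handed in; nothing more can be done
```

The black dial is fitted home on the slicer's spindle, turned clockwise to the red closed mark and released. I handed the job in at about 18 s.

- **Fitting:** I held the dial by two opposite flats and set the pointer over where I saw the key. It slid down over the key without needing a search turn. It touched the boss with its underside computed at 100 mm, and I pressed with about 6 N.
- **Turning:** I turned it about 67° clockwise. Forces on the tool stayed at about 6 N or below.
- **Pointer check:** After release, the pointer reads about -169.5° in both views. The gripper's angle when I let go put it at -171.4°. The mark is at about -171.5°, though single estimates of it ran from -170° to -173°. The pointer is therefore at the mark to within about 2°.
- **Everything else:** The red knob, look-alikes, brush, bowl and tub look unmoved in the last scene picture, and the arm stands clear.
- **Checks that disagreed:**
  - The fingertips look about 20 mm shorter in the pictures than the stated geometry. I gripped 7 mm lower than planned to allow for that.
  - The two cameras differ by about 3 mm in y, so I used the average.
  - My first automatic pointer measurement in the scene view picked up other pixels, and a second, tighter mask still read -175°. The scene value above comes from pointer ends I read off an enlarged crop.

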